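Weigh and dock the returned canisters

ROBOT

A 6-joint arm with a two-finger parallel gripper is mounted at the origin on a cart in front of the work surface, level with it; the furniture and walls round the work are solid. World frame = base frame: x ahead of the robot, y to its left, z up, the work surface at z = 0. Lengths are in m, angles in rad, forces in N, time in s.
With the tool pointing down it reaches from about 0.3 to 0.775 m from the base axis. Payload 14.6 kg.
Tool frame: the origin (TCP) lies midway between the tips of the shut fingers; the grasp point (between the pads) lies 19 mm behind it; z points along the fingers, y is the line along which they close (so a half turn about z gives the same grasp; the last joint's range is limited). The gripper opens to 94 mm and grips with 3 to 60 N. Pads are 16 mm wide; open, the fingers measure 119 mm over their backs; the gripper's body (75 mm by 177 mm) begins 78 mm behind the grasp point.
Start: joints at [-1.298, 0.3, 1.521, -0, 1.321, -0.067], TCP at [0.183, -0.519, 0.205] pointing down, gripper open.
Joint ranges: [-3.03, 3.03], [-0.79, 2.21], [0.23, 2.52], [-1.04, 4.18], [0, 3.07], [-2.55, 2.55]. Speed limits (rad/s): [2.22, 2.22, 2.57, 3.14, 3.14, 3.14].

INTERFACE

Orientations are given as [roll, pitch, yaw] about the fixed x, y, z axes, in that order (R = Rz(yaw) Ry(pitch) Rx(roll)).
In Python, from station import * gives the robot as it stands.
- The arm moves only by the tool send_rows, never from a script. Its argument "targets" is a list of rows, each an object of numbers: "x", "y", "z": the shift along the world's x, y, z in units of 0.2 m (1.0 is 0.2 m); "spin": the turn about the world's z in units of pi/2 rad (1.0 is pi/2 rad); "claw": the finger opening in mm, from 0 to 94. A call has 1 to 20 rows; each row shifts and turns the commanded pose from where the row before left it; what a row does not reach is not made up. A row lasts 1/10 s, in which the tool goes at most 50 mm and 8.59 degrees, less where a joint would pass 70% of its speed; a pose out of reach is approached as far as the arm can. A call with a number of a shift or a turn outside -1 to 1 is refused whole. A call with a gripper value outside its range is refused whole. The fingers move at their own pace and stop on an object; "force" is the grip in N (left out, the last holds). Time passes only in rows, so rows that do not move let the fingers close. It gives the time, the measured TCP pose, the force, the opening and the grip force at its end, in the units of the state.
- get_obs(): the state, without advancing time (a new reading comes with each control period).
- camera(name): name is "scene" or "top" or "wrist"; returns the picture (400x640x3 uint8, blue, green, red); there is no depth.
- camera_model(name): a dict with "fovy" (degrees; the focal length in pixels is half the picture's height over the tangent of half this angle, whatever the lens; pixels are square), "cx", "cy" (the principal point, pixels), "T" (4x4, takes a point from camera to world coordinates). Camera axes: x right, y down, z forward; pixel columns grow to the right and rows downward; lengths in m; the calibration is good to about 2 mm. The wrist camera is an equidistant fisheye: a pixel r from the principal point sees the ray r / f radians off the axis. A picture is of the moment at which its call begins: read the wrist's pose just before it. camera_model takes no time and is no camera call; for the wrist camera it gives the pose at the moment of the call.
- hand_in(): hands the job in; it is judged then, once.
The state is a dict: "time_s": time; "qpos": joint angles; "joint_vel": joint speeds; "tau": joint torques, N m; "ee_pos": TCP position; "eef_rot": TCP orientation; "force": force on the tool from outside, world axes, zero at the start; "moment": the same for the moment, N m; "grip_width": finger opening in m; "grip_force": force on a finger pad.
Only numpy, scipy, OpenCV 4.12 (cv2) and the standard library are available. Lean on these libraries where they do the work, as an engineer would, in place of code of your own. Each camera call takes 0.05 s, during which the arm holds its last target. There are 200 camera calls.

TASK

Two sealed canisters came back looking alike: pick each up and keep it upright, judge from its weight whether it is empty, half full or full (about 100, 260 or 480 g), and dock it upright in the matching hole of the floating-plate dock: the hole marked with one pin is for empty, two for half full, three for full. The plate has slipped sideways in its frame, so feel for the hole gently, without pressing hard on the dock, lower the canister fully down to the dock's base, let go, and leave the other things on the bench where they are.

Things in the scene. Friction and masses are not known exactly. Their poses are not given: they have to be found in the camera images.
- can_a_center (a point): Sealed plain metal canister, upright: cylinder 36 mm across, 110 mm tall, 3 mm chamfer round its foot. Point on its axis half-way up (55 mm above its foot), z up. 100 g (empty), 260 g (half full) or 480 g (full), each +-10 %; all look the same. Grip its upper half, fingertips over 50 mm above its foot, to stay clear of the dock
- can_b_center (a point): Sealed plain metal canister, upright: cylinder 36 mm across, 110 mm tall, 3 mm chamfer round its foot. Point on its axis half-way up (55 mm above its foot), z up. 100 g (empty), 260 g (half full) or 480 g (full), each +-10 %; all look the same. The two canisters are never of one class. Gripped lightly (25 N) it can pivot between the pads when dragged; 50 N holds it
- dock: Docking station fixed to the bench, origin under its centre, x away from the robot, y left: base 116x234 mm, 10 mm thick, rim 46 mm high (pins on it to 54 mm) round a sprung steel float plate 90x176x12 mm, top face at 45 mm, with 3 through holes of 40 mm along y, 58 mm apart, mouths chamfered 2 mm. A docked canister goes through the plate and stands on the base, foot at 10 mm
- nest1 (a point): Hole for EMPTY canisters, one pin, leftmost (+y) of three in the float plate. Point at the plate's top level (45 mm up), where the hole's middle would be if the plate had not slipped; the true hole lies 2 to 15 mm from here towards the dock's -y. Axes as the dock's. The plate yields straight down up to 12 mm, from about 3 N rising 0.6 N per mm, then stops hard; it springs back up
- nest2 (a point): Hole for HALF FULL canisters, two pins, middle of three in the float plate. Point at the plate's top level (45 mm up), where the hole's middle would be if the plate had not slipped; the true hole lies 2 to 15 mm from here towards the dock's -y. Axes as the dock's. The slip is the same for all three holes and is not measured
- nest3 (a point): Hole for FULL canisters, three pins, rightmost (-y) of three in the float plate. Point at the plate's top level (45 mm up), where the hole's middle would be if the plate had not slipped; the true hole lies 2 to 15 mm from here towards the dock's -y. Axes as the dock's. About 10 N sideways slides the plate along y
- autosampler_mast (a point): Fixed obstacle, do not touch: top of the slim mast (reaching from the bench to this point) at the far side of the autosampler, a drum 260 mm across centred 140 mm nearer the robot and 20 mm to the right of the mast, with racked tubes and a probe up to 390 mm above the bench. The arm starts to its right and the work is to its left
- amber_vial: bystander, leave alone: amber vial with white screw cap, 27x27x61 mm, origin under its centre
- small_weight: bystander, leave alone: small plain metal cylinder weight, 12 mm across, 40 mm tall, origin under its centre
- dish: bystander, leave alone: clear round dish with lid, 58 mm across, 14 mm tall, origin under its centre
- capped_tube: bystander, leave alone: upright blue-capped sample tube, 33 mm across, 114 mm tall, origin under its centre

How it is judged:
By the outcome, as a careful person would: the job done as asked, in the order asked, and still so for the second after the job is handed in, with the robot touching nothing.
It also fails if it takes over 72 s, if anything falls off the work surface, if the arm or the gripper's body presses on something with over 40 N, if the wrist force passes 120 N, or if a joint passes its speed limit or range.

## Working session

There is one attempt and no reset: what is moved stays moved. The work goes in short steps, Python scripts to look and compute and a tool call to move; the robot and the scene stay as the last step left them, time stands still between calls to the robot, and variables do not carry over. Pictures are saved under pics/ and viewed, at most 13 in all, crops included, and the job is handed in when it is done.

Besides the shell and the picture viewer there is one more tool, called after ">>>" as a command line: name --argument value ..., lists and objects as JSON in quotes. send_rows: Moves the arm, as the interface text tells. Its arguments: {"type":"object","properties":{"targets":{"type":"array"},"force":{"type":"number"}},"required":["targets"]}

```bash
mkdir -p pics; python3 - <<'E'
from station import *
import cv2,numpy as np
for n in ("scene","top"):
    cv2.imwrite(f"pics/{n}0.png",camera(n)); m=camera_model(n); print(n,m["fovy"],m["cx"],m["cy"],np.round(m["T"],4).tolist())
o=get_obs(); print({k:np.round(v,3).tolist() for k,v in o.items()})
E
```

```text
scene 56.962569091078684 314.7056676553873 197.4986154482738 [[-0.0246, -0.4926, 0.8699, -0.5403], [-0.9994, -0.0075, -0.0325, 0.1594], [0.0226, -0.8702, -0.4922, 0.875], [0.0, 0.0, 0.0, 1.0]]
top 49.78988944371544 318.28826980190627 199.574838596213 [[0.0296, -0.986, 0.1641, 0.3469], [-0.9996, -0.0286, 0.0083, 0.1302], [-0.0035, -0.1643, -0.9864, 1.5403], [0.0, 0.0, 0.0, 1.0]]
{'time_s': 0.1, 'qpos': [-1.298, 0.3, 1.522, 0.0, 1.321, -0.067], 'joint_vel': [-0.0, -0.001, -0.001, 0.0, -0.001, 0.001], 'tau': [0.001, -53.264, -35.328, 0.071, 0.023, -0.0], 'ee_pos': [0.183, -0.518, 0.205], 'eef_rot': [-3.141, -0.0, 0.34], 'force': [-0.339, -0.561, 0.887], 'moment': [0.018, -0.037, 0.009], 'grip_force': 0.0, 'grip_width': 0.094}
```

View pics/scene0.png

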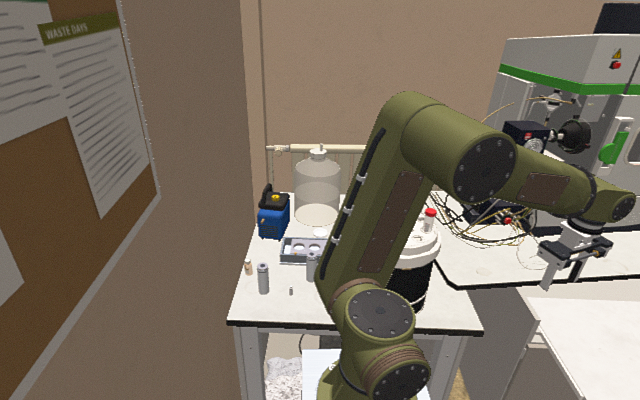

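View pics/top0.png

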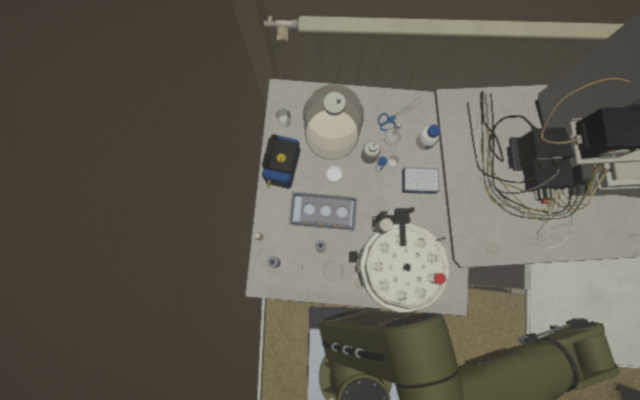

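The top view shows canisters near (274,262) and (320,246), the dock at (323,211), and the autosampler at (404,266). I'll enlarge this area and compute positions.

```bash
cat > h.py <<'E'
from station import *
import cv2,numpy as np
def ray(n,u,v,m=None):
    m=m or camera_model(n); T=np.array(m["T"]); dx,dy=u-m["cx"],v-m["cy"]
    f=200/np.tan(np.radians(m["fovy"])/2)
    if n=="wrist":
        r=np.hypot(dx,dy); t=r/f; d=np.array([dx/r*np.sin(t),dy/r*np.sin(t),np.cos(t)]) if r>0 else np.array([0,0,1.])
    else: d=np.array([dx/f,dy/f,1])
    return T[:3,3],T[:3,:3]@d
def pt(n,u,v,z,m=None):
    c,d=ray(n,u,v,m); return c+d*(z-c[2])/d[2]
def proj(n,p,m=None):
    m=m or camera_model(n); T=np.array(m["T"]); q=T[:3,:3].T@(np.array(p)-T[:3,3]); f=200/np.tan(np.radians(m["fovy"])/2)
    if n=="wrist":
        t=np.arctan2(np.hypot(q[0],q[1]),q[2]); s=f*t/np.hypot(q[0],q[1]); return m["cx"]+q[0]*s,m["cy"]+q[1]*s
    return m["cx"]+f*q[0]/q[2],m["cy"]+f*q[1]/q[2]
E
python3 - <<'E'
from h import *
for n,u,v,z in [("top",274,262,.11),("top",320,246,.11),("scene",263,266,.11),("scene",312,254,.11),("top",309,210,.045),("top",325,211,.045),("top",342,212,.045),("top",404,266,.3),("top",258,236,.06),("top",301,267,.04),("top",333,271,.014),("top",385,224,.39),("top",291,224,.046),("top",353,228,.046),("top",294,194,.046),("top",355,197,.046)]:
    print(n,u,v,z,np.round(pt(n,u,v,z),3))
i=cv2.imread("pics/top0.png")[180:310,240:430]
cv2.imwrite("pics/top0c.png",cv2.resize(i,None,fx=4.2,fy=4.2,interpolation=cv2.INTER_CUBIC))
E
```

```text
top 274 262 0.11 [0.373 0.282 0.11 ]
top 320 246 0.11 [0.43  0.132 0.11 ]
scene 263 266 0.11 [0.37  0.283 0.11 ]
scene 312 254 0.11 [0.431 0.127 0.11 ]
top 309 210 0.045 [0.558 0.174 0.045]
top 325 211 0.045 [0.556 0.118 0.045]
top 342 212 0.045 [0.554 0.059 0.045]
top 404 266 0.3 [ 0.369 -0.109  0.3  ]
top 258 236 0.06 [0.46  0.346 0.06 ]
top 301 267 0.04 [0.36  0.195 0.04 ]
top 333 271 0.014 [0.349 0.084 0.014]
top 385 224 0.39 [ 0.477 -0.041  0.39 ]
top 291 224 0.046 [0.507 0.235 0.046]
top 353 228 0.046 [0.499 0.019 0.046]
top 294 194 0.046 [0.613 0.229 0.046]
top 355 197 0.046 [0.608 0.014 0.046]
```

View pics/top0c.png

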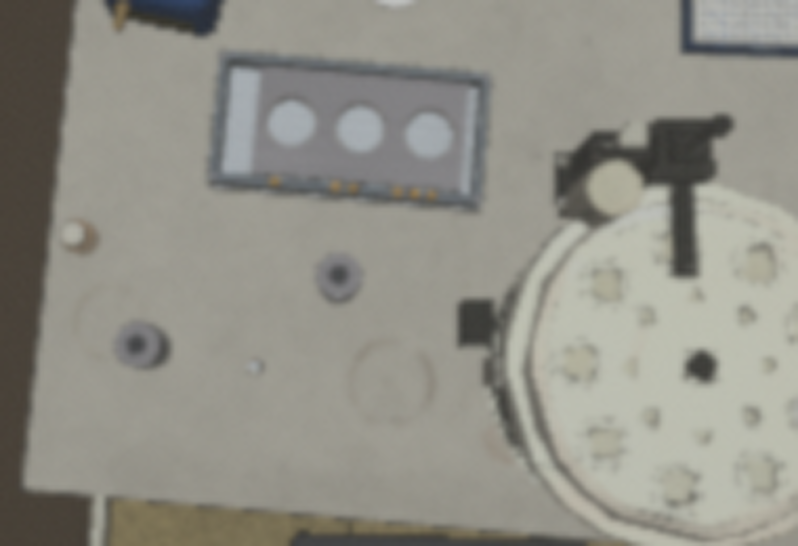

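The crop shows the holes directly at about px (309.5,209), (325.7,211) and (342,212), with the plate slipped right. The canisters are at roughly (0.373,0.282) and (0.430,0.130), and the drum needs clearing from above. So I go up first, then across.

>>> send_rows --targets '[{"z": 0.2},{"z": 0.2},{"z": 0.2},{"z": 0.2},{"z": 0.2},{"z": 0.2},{"z": 0.2},{"x": 0.15,"y": 0.1,"spin": 0.06},{"x": 0.15,"y": 0.1,"spin": 0.06},{"x": 0.15,"y": 0.1,"spin": 0.06},{"x": 0.15,"y": 0.1,"spin": 0.06},{"x": 0.15,"y": 0.1,"spin": 0.06},{"x": 0.15,"y": 0.1,"spin": 0.06},{}]'

```text
schema error: expected keys x, y, z, spin, claw
```

>>> send_rows --targets '[{"x": 0,"y": 0,"z": 0.2,"spin": 0,"claw": 94},{"x": 0,"y": 0,"z": 0.2,"spin": 0,"claw": 94},{"x": 0,"y": 0,"z": 0.2,"spin": 0,"claw": 94},{"x": 0,"y": 0,"z": 0.2,"spin": 0,"claw": 94},{"x": 0,"y": 0,"z": 0.2,"spin": 0,"claw": 94},{"x": 0,"y": 0,"z": 0.2,"spin": 0,"claw": 94},{"x": 0,"y": 0,"z": 0.2,"spin": 0,"claw": 94},{"x": 0.15,"y": 0.1,"z": 0,"spin": 0.06,"claw": 94},{"x": 0.15,"y": 0.1,"z": 0,"spin": 0.06,"claw": 94},{"x": 0.15,"y": 0.1,"z": 0,"spin": 0.06,"claw": 94},{"x": 0.15,"y": 0.1,"z": 0,"spin": 0.06,"claw": 94},{"x": 0.15,"y": 0.1,"z": 0,"spin": 0.06,"claw": 94},{"x": 0.15,"y": 0.1,"z": 0,"spin": 0.06,"claw": 94},{"x": 0,"y": 0,"z": 0,"spin": 0,"claw": 94}]'

```text
time_s: 1.5
ee_pos: [0.3659, -0.3965, 0.485]
eef_rot: [-3.141, -0.001, 0.912]
force: [-0.3, 0.0, 1.0]
grip_width: 0.0937
grip_force: 0.0
```

>>> send_rows --targets '[{"x": 0.085,"y": 0.17,"z": 0,"spin": 0.06,"claw": 94},{"x": 0.085,"y": 0.17,"z": 0,"spin": 0.06,"claw": 94},{"x": 0.085,"y": 0.17,"z": 0,"spin": 0.06,"claw": 94},{"x": 0.085,"y": 0.17,"z": 0,"spin": 0.06,"claw": 94},{"x": 0.085,"y": 0.17,"z": 0,"spin": 0.06,"claw": 94},{"x": 0.085,"y": 0.17,"z": 0,"spin": 0.06,"claw": 94},{"x": 0,"y": 0.2,"z": 0,"spin": 0.06,"claw": 94},{"x": 0,"y": 0.2,"z": 0,"spin": 0,"claw": 94},{"x": 0,"y": 0.2,"z": 0,"spin": 0,"claw": 94},{"x": 0,"y": 0.2,"z": 0,"spin": 0,"claw": 94},{"x": 0,"y": 0.2,"z": 0,"spin": 0,"claw": 94},{"x": -0.02,"y": 0.2,"z": 0,"spin": 0,"claw": 94},{"x": -0.02,"y": 0.2,"z": 0,"spin": 0,"claw": 94},{"x": -0.02,"y": 0.2,"z": 0,"spin": 0,"claw": 94},{"x": -0.02,"y": 0.16,"z": 0,"spin": 0,"claw": 94},{"x": 0,"y": 0,"z": 0,"spin": 0,"claw": 94}]'

```text
time_s: 3.1
ee_pos: [0.4488, 0.1598, 0.485]
eef_rot: [-3.141, -0.0, 1.567]
force: [-0.8, -1.1, 0.6]
grip_width: 0.0939
grip_force: 0.0
```

```bash
python3 - <<'E'
from h import *
m=camera_model("wrist"); i=camera("wrist"); cv2.imwrite("pics/w1.png",i); o=get_obs()
print(o["ee_pos"],o["eef_rot"],o["force"],m["fovy"],m["cx"],m["cy"]); print(np.round(m["T"],3))
E
```

```text
[0.44915634 0.15823074 0.48509097] [-3.14086469e+00  3.25702564e-04  1.56661663e+00] [ 0.83573624 -0.39024186  0.59182067] 65.70646984690485 316.78376250761124 200.32000625318028
[[ 1.    -0.003 -0.002  0.449]
 [-0.003 -0.966 -0.26   0.235]
 [-0.001  0.26  -0.966  0.664]
 [ 0.     0.     0.     1.   ]]
```

View pics/w1.png

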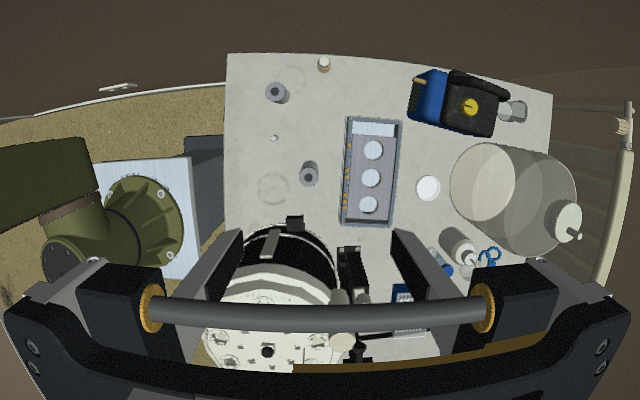

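Wrist view: canister tops are at (308,173) and (275,91), holes at (373,150), (371,178) and (369,205), and the dock's left gap is the bright strip at (374,129).

```bash
cat > look.py <<'E'
from h import *
def look(name,guess):
    m=camera_model("wrist"); i=camera("wrist"); cv2.imwrite(f"pics/{name}.png",i); g=cv2.cvtColor(i,cv2.COLOR_BGR2GRAY)
    n,l,s,c=cv2.connectedComponentsWithStats((g>175).astype(np.uint8))
    for k in range(1,n):
        p=pt("wrist",*c[k],.028,m)
        if 60<s[k][4]<8000 and .48<p[0]<.64 and 0<p[1]<.26: print("bright",s[k],np.round(c[k],1),"z.045",np.round(pt("wrist",*c[k],.045,m)[:2],4),"z.01",np.round(pt("wrist",*c[k],.01,m)[:2],4))
    for x,y in guess:
        u,v=map(int,proj("wrist",(x,y,.11),m)); w=16; p=g[v-w:v+w,u-w:u+w]
        n,l,s,c=cv2.connectedComponentsWithStats((p<95).astype(np.uint8))
        for k in range(1,n):
            if s[k][4]>15: q=c[k]+[u-w,v-w]; print("dark",s[k],q,np.round(pt("wrist",*q,.11,m)[:2],4))
    cv2.imwrite(f"pics/{name}c.png",cv2.resize(i[40:250,220:420],None,fx=2.8,fy=2.8,interpolation=cv2.INTER_CUBIC))
E
python3 - <<'E'
from look import *
look("w2",[(.43,.13),(.373,.282)])
E
```

```text
bright [352 121  42  15 505] [372.3 127.8] z.045 [0.5593 0.2164] z.01 [0.5656 0.2154]
bright [364 140  18  19 260] [372.3 148.7] z.045 [0.5602 0.1739] z.01 [0.5665 0.1706]
bright [361 168  18  18 242] [369.9 176.3] z.045 [0.5568 0.1171] z.01 [0.5629 0.1105]
bright [359 196  17  14 205] [367.2 202.8] z.045 [0.5532 0.0607] z.01 [0.5591 0.051 ]
dark [11  2 10  8 45] [305.88888889 164.02222222] [0.4284 0.1519]
dark [14 14  8  8 50] [307.6 176.4] [0.4313 0.1291]
dark [12 11  9  8 50] [274.06  90.16] [0.3731 0.2862]
dark [17 23  8  4 18] [278.83333333 100.83333333] [0.3814 0.2666]
```

View pics/w2c.png

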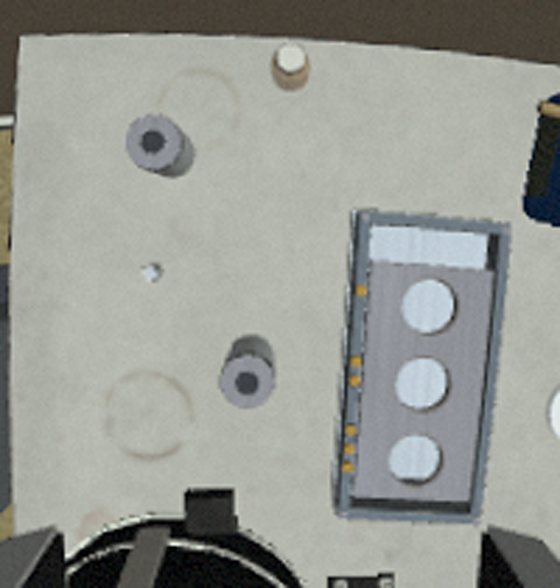

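>>> send_rows --targets '[{"x": -0.045,"y": -0.073,"z": -0.1,"spin": 0,"claw": 94},{"x": -0.045,"y": -0.073,"z": -0.1,"spin": 0,"claw": 94},{"x": 0,"y": 0,"z": -0.2,"spin": 0,"claw": 94},{"x": 0,"y": 0,"z": -0.2,"spin": 0,"claw": 94},{"x": 0,"y": 0,"z": -0.2,"spin": 0,"claw": 94},{"x": 0,"y": 0,"z": -0.2,"spin": 0,"claw": 94},{"x": 0,"y": 0,"z": -0.2,"spin": 0,"claw": 94},{"x": 0,"y": 0,"z": -0.1,"spin": 0,"claw": 94},{"x": 0,"y": 0,"z": 0,"spin": 0,"claw": 94},{"x": 0,"y": 0,"z": 0,"spin": 0,"claw": 94}]'

```text
time_s: 4.2
ee_pos: [0.4318, 0.1274, 0.2264]
eef_rot: [3.141, -0.0, 1.564]
force: [0.1, -0.1, 0.6]
grip_width: 0.0939
grip_force: 0.0
```

```bash
python3 - <<'E'
from look import *
o=get_obs(); print(o["ee_pos"],o["eef_rot"])
print([np.round(get_obs()["force"],2) for _ in range(1)])
look("w3",[(.4313,.129)])
E
```

```text
[0.4317761  0.12743428 0.22642441] [ 3.14087955e+00 -4.04449692e-05  1.56354186e+00]
[array([ 0.09, -0.09,  0.65])]
bright [ 390   98   62   26 1113] [420.3 110.7] z.045 [0.5551 0.2151] z.01 [0.5671 0.2163]
bright [409 130  27  31 626] [422.2 144.9] z.045 [0.5587 0.1738] z.01 [0.5711 0.1711]
bright [405 177  26  27 562] [417.4 190.3] z.045 [0.5557 0.1174] z.01 [0.5677 0.1092]
bright [402 221  22  18 218] [415.  228.1] z.045 [0.5567 0.0677] z.01 [0.5689 0.0546]
dark [ 2  0  8  7 24] [304.58333333 179.875     ] [0.4194 0.1436]
dark [ 10   9  16  15 190] [317.36842105 194.02105263] [0.4317 0.1294]
```

View pics/w3.png

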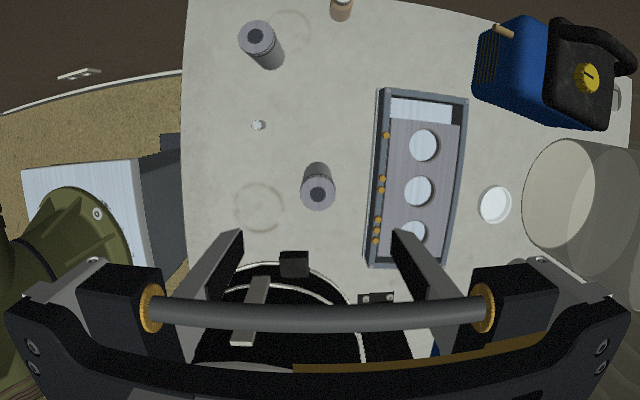

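The wrist image shows the near canister at (317,194), giving (0.4317,0.1294), straight below the gripper. Descending to grasp height.

>>> send_rows --targets '[{"x": 0,"y": 0.01,"z": -0.18,"spin": 0,"claw": 94},{"x": 0,"y": 0,"z": -0.18,"spin": 0,"claw": 94},{"x": 0,"y": 0,"z": -0.18,"spin": 0,"claw": 94},{"x": 0,"y": 0,"z": -0.14,"spin": 0,"claw": 94},{"x": 0,"y": 0,"z": -0.1,"spin": 0,"claw": 94},{"x": 0,"y": 0,"z": 0,"spin": 0,"claw": 94},{"x": 0,"y": 0,"z": 0,"spin": 0,"claw": 30},{"x": 0,"y": 0,"z": 0,"spin": 0,"claw": 30},{"x": 0,"y": 0,"z": 0,"spin": 0,"claw": 30},{"x": 0,"y": 0,"z": 0,"spin": 0,"claw": 30},{"x": 0,"y": 0,"z": 0,"spin": 0,"claw": 30},{"x": 0,"y": 0,"z": 0,"spin": 0,"claw": 30},{"x": 0,"y": 0,"z": 0,"spin": 0,"claw": 30},{"x": 0,"y": 0,"z": 0,"spin": 0,"claw": 30}]' --force 50

```text
time_s: 5.65
ee_pos: [0.4314, 0.1303, 0.0695]
eef_rot: [3.141, -0.0, 1.565]
force: [-0.2, 0.4, -2.9]
grip_width: 0.0348
grip_force: 50.0
```

>>> send_rows --targets '[{"x": 0,"y": 0,"z": 0.05,"spin": 0,"claw": 30},{"x": 0,"y": 0,"z": 0.1,"spin": 0,"claw": 30},{"x": 0,"y": 0,"z": 0.15,"spin": 0,"claw": 30},{"x": 0,"y": 0,"z": 0.15,"spin": 0,"claw": 30},{"x": 0,"y": 0,"z": 0.1,"spin": 0,"claw": 30},{"x": 0,"y": 0,"z": 0,"spin": 0,"claw": 30},{"x": 0,"y": 0,"z": 0,"spin": 0,"claw": 30},{"x": 0,"y": 0,"z": 0,"spin": 0,"claw": 30},{"x": 0,"y": 0,"z": 0,"spin": 0,"claw": 30}]'

```text
time_s: 6.55
ee_pos: [0.4308, 0.1301, 0.1783]
eef_rot: [-3.139, 0.0, 1.565]
force: [0.2, 0.5, -4.4]
grip_width: 0.0345
grip_force: 50.0
```

```bash
python3 - <<'E'
from look import *
F=[]
for k in range(4):
    F.append(get_obs()["force"]); 
    camera("top")
print(np.round(F,2)); print(get_obs()["ee_pos"])
m=camera_model("wrist")
look("w4",[])
i=cv2.imread("pics/w4.png"); i=i[60:300,260:460]; cv2.imwrite("pics/w4c.png",cv2.resize(i,None,fx=2.4,fy=2.4,interpolation=cv2.INTER_CUBIC))
E
```

```text
[[ 0.21  0.46 -4.42]
 [-0.53 -0.07 -4.89]
 [ 0.45  0.55 -4.88]
 [-0.64  0.54 -5.29]]
[0.43118074 0.13022935 0.1790304 ]
bright [402  99  22  23 359] [412.4 109.8] z.045 [0.529  0.2168] z.01 [0.54  0.218]
bright [424 102  44  25 753] [446.6 114.4] z.045 [0.5681 0.2143] z.01 [0.5834 0.2153]
bright [423 135  28  34 690] [437.3 151.5] z.045 [0.5588 0.1741] z.01 [0.5731 0.1706]
bright [417 188  28  30 640] [430.5 202.6] z.045 [0.555  0.1177] z.01 [0.5689 0.1079]
bright [423 237  14  22 186] [429.6 247.3] z.045 [0.5601 0.0642] z.01 [0.5745 0.0484]
bright [409 238  15  21 143] [416.2 249.1] z.045 [0.5436 0.0626] z.01 [0.5562 0.0466]
```

View pics/w4c.png

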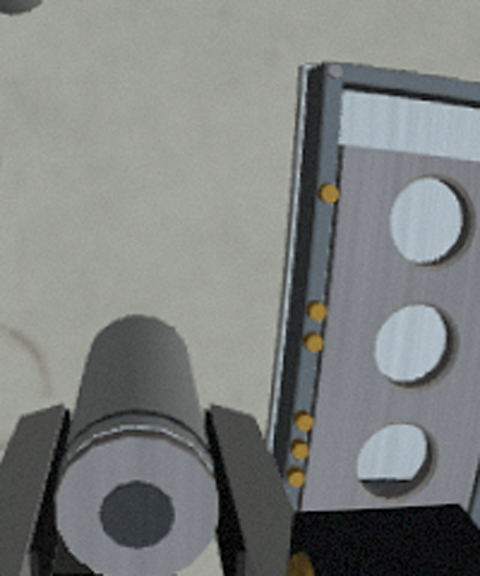

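The force step is about −5.5 N, so this is the full canister and goes in the three-pin hole. In the crop, mouth outlines centre at full-image px (439,152.3), (432.6,203.9) and (424.6,251.7), and the canister hangs straight.

```bash
python3 - <<'E'
from h import *
m=camera_model("wrist")
for u,v in [(429.5,221.5),(414,345),(395,460)]: print(np.round(pt("wrist",260+u/2.4,60+v/2.4,.045,m),4))
for u,v in [(330,193),(317,311),(314,342),(303,422),(300,450),(296,479)]: print("pin",np.round(pt("wrist",260+u/2.4,60+v/2.4,.052,m),4))
print("can top",np.round(pt("wrist",260+137/2.4,60+514/2.4,.1790+.0405,m),4), get_obs()["ee_pos"],m["T"][:3,3] if hasattr(m["T"],"shape") else "")
E
```

```text
[0.5609 0.1733 0.045 ]
[0.5578 0.1163 0.045 ]
[0.5546 0.0588 0.045 ]
pin [0.5119 0.1848 0.052 ]
pin [0.5083 0.1339 0.052 ]
pin [0.5077 0.12   0.052 ]
pin [0.5051 0.0827 0.052 ]
pin [0.5047 0.069  0.052 ]
pin [0.5039 0.0542 0.052 ]
can top [0.4307 0.1293 0.2195] [0.43124073 0.13024907 0.17918273] [0.43105514 0.20524001 0.35792894]
```

>>> send_rows --targets '[{"x": 0.1,"y": -0.06,"z": 0,"spin": 0,"claw": 30},{"x": 0.13,"y": -0.07,"z": 0,"spin": 0,"claw": 30},{"x": 0.13,"y": -0.07,"z": 0,"spin": 0,"claw": 30},{"x": 0.13,"y": -0.07,"z": 0,"spin": 0,"claw": 30},{"x": 0.09,"y": -0.05,"z": 0,"spin": 0,"claw": 30},{"x": 0.04,"y": -0.03,"z": 0,"spin": 0,"claw": 30},{"x": 0,"y": 0,"z": -0.08,"spin": 0,"claw": 30},{"x": 0,"y": 0,"z": -0.1,"spin": 0,"claw": 30},{"x": 0,"y": 0,"z": -0.07,"spin": 0,"claw": 30},{"x": 0,"y": 0,"z": 0,"spin": 0,"claw": 30},{"x": 0,"y": 0,"z": 0,"spin": 0,"claw": 30},{"x": 0,"y": 0,"z": 0,"spin": 0,"claw": 30}]'

```text
time_s: 8.0
ee_pos: [0.5557, 0.0604, 0.1305]
eef_rot: [3.14, -0.0, 1.565]
force: [-0.9, -0.0, -5.2]
grip_width: 0.0344
grip_force: 50.0
```

```bash
python3 - <<'E'
from look import *
look("w5",[])
o=get_obs();print(o["ee_pos"],o["force"],o["moment"])
i=cv2.imread("pics/w5.png")[60:320,220:440]; cv2.imwrite("pics/w5c.png",cv2.resize(i,None,fx=2.3,fy=2.3,interpolation=cv2.INTER_CUBIC))
E
```

```text
bright [303  63   6  27  83] [306.2  75.7] z.045 [0.5469 0.1725] z.01 [0.5458 0.1775]
bright [338  62   8  29  86] [342.1  76.6] z.045 [0.577  0.1718] z.01 [0.5799 0.1766]
bright [325  68   8  30 116] [328.   85.6] z.045 [0.5651 0.1638] z.01 [0.5664 0.1676]
bright [300 121  20  42 421] [310.3 142.1] z.045 [0.5499 0.1156] z.01 [0.5492 0.113 ]
bright [320 121  11  42 262] [324.6 141.9] z.045 [0.5621 0.1156] z.01 [0.563 0.113]
bright [332 126  10  33 184] [336.5 142.6] z.045 [0.5722 0.115 ] z.01 [0.5745 0.1123]
[0.55569669 0.06037627 0.13046659] [-0.0251059   0.22713249 -4.96074946] [-0.08375851 -0.06604702 -0.0005961 ]
```

View pics/w5c.png

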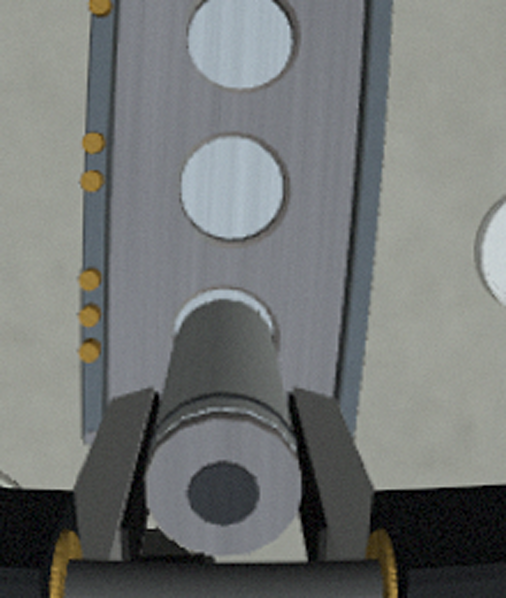

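In the crop the canister foot sits centred on the third hole, with the rim visible at (225,290). A small trim, then a gentle descent.

>>> send_rows --targets '[{"x": 0.005,"y": -0.004,"z": -0.03,"spin": 0,"claw": 30},{"x": 0,"y": 0,"z": -0.03,"spin": 0,"claw": 30},{"x": 0,"y": 0,"z": -0.015,"spin": 0,"claw": 30},{"x": 0,"y": 0,"z": -0.015,"spin": 0,"claw": 30},{"x": 0,"y": 0,"z": -0.01,"spin": 0,"claw": 30},{"x": 0,"y": 0,"z": 0,"spin": 0,"claw": 30},{"x": 0,"y": 0,"z": 0,"spin": 0,"claw": 30}]'

```text
time_s: 8.75
ee_pos: [0.5562, 0.0594, 0.1094]
eef_rot: [-3.141, 0.0, 1.565]
force: [-1.3, -2.1, -5.4]
grip_width: 0.0348
grip_force: 50.0
```

>>> send_rows --targets '[{"x": -0.002,"y": -0.005,"z": -0.015,"spin": 0,"claw": 30},{"x": 0,"y": 0,"z": -0.015,"spin": 0,"claw": 30},{"x": 0,"y": 0,"z": -0.015,"spin": 0,"claw": 30},{"x": 0,"y": 0,"z": 0,"spin": 0,"claw": 30},{"x": 0,"y": 0,"z": 0,"spin": 0,"claw": 30}]'

```text
time_s: 9.25
ee_pos: [0.5559, 0.0585, 0.1004]
eef_rot: [-3.141, -0.0, 1.565]
force: [-0.2, -0.8, -4.5]
grip_width: 0.0345
grip_force: 50.0
```

>>> send_rows --targets '[{"x": 0,"y": -0.002,"z": -0.02,"spin": 0,"claw": 30},{"x": 0,"y": 0,"z": -0.02,"spin": 0,"claw": 30},{"x": 0,"y": 0,"z": -0.02,"spin": 0,"claw": 30},{"x": 0,"y": 0,"z": -0.02,"spin": 0,"claw": 30},{"x": 0,"y": 0,"z": -0.01,"spin": 0,"claw": 30},{"x": 0,"y": 0,"z": -0.01,"spin": 0,"claw": 30},{"x": 0,"y": 0,"z": 0,"spin": 0,"claw": 30},{"x": 0,"y": 0,"z": 0,"spin": 0,"claw": 30}]'

```text
time_s: 10.05
ee_pos: [0.556, 0.0581, 0.0805]
eef_rot: [3.141, 0.0, 1.565]
force: [-0.5, -0.6, -4.3]
grip_width: 0.0344
grip_force: 50.0
```

>>> send_rows --targets '[{"x": 0,"y": 0,"z": -0.005,"spin": 0,"claw": 30},{"x": 0,"y": 0,"z": 0,"spin": 0,"claw": 30},{"x": 0,"y": 0,"z": 0,"spin": 0,"claw": 30}]'

```text
time_s: 10.35
ee_pos: [0.556, 0.0581, 0.0796]
eef_rot: [3.141, -0.0, 1.565]
force: [0.7, 0.8, -4.8]
grip_width: 0.0345
grip_force: 50.0
```

>>> send_rows --targets '[{"x": 0,"y": 0,"z": -0.004,"spin": 0,"claw": 30},{"x": 0,"y": 0,"z": 0,"spin": 0,"claw": 30},{"x": 0,"y": 0,"z": 0,"spin": 0,"claw": 30}]'

```text
time_s: 10.65
ee_pos: [0.5562, 0.0581, 0.0794]
eef_rot: [3.141, -0.0, 1.565]
force: [-2.6, 0.3, 4.8]
grip_width: 0.0342
grip_force: 50.0
```

>>> send_rows --targets '[{"x": 0,"y": 0,"z": 0,"spin": 0,"claw": 60},{"x": 0,"y": 0,"z": 0,"spin": 0,"claw": 60},{"x": 0,"y": 0,"z": 0,"spin": 0,"claw": 60},{"x": 0,"y": 0,"z": 0,"spin": 0,"claw": 60},{"x": 0,"y": 0,"z": 0.1,"spin": 0,"claw": 60},{"x": 0,"y": 0,"z": 0.15,"spin": 0,"claw": 60},{"x": 0,"y": 0,"z": 0.2,"spin": 0,"claw": 60},{"x": 0,"y": 0,"z": 0.2,"spin": 0,"claw": 60},{"x": -0.05,"y": 0.1,"z": 0.15,"spin": 0,"claw": 94},{"x": -0.13,"y": 0.15,"z": 0,"spin": 0,"claw": 94},{"x": -0.15,"y": 0.18,"z": 0,"spin": 0,"claw": 94},{"x": -0.15,"y": 0.18,"z": 0,"spin": 0,"claw": 94},{"x": -0.15,"y": 0.18,"z": 0,"spin": 0,"claw": 94},{"x": -0.15,"y": 0.18,"z": 0,"spin": 0,"claw": 94},{"x": -0.1,"y": 0.15,"z": 0,"spin": 0,"claw": 94},{"x": 0,"y": 0,"z": 0,"spin": 0,"claw": 94},{"x": 0,"y": 0,"z": 0,"spin": 0,"claw": 94}]'

```text
time_s: 12.35
ee_pos: [0.3798, 0.2823, 0.2387]
eef_rot: [3.141, 0.0, 1.567]
force: [0.1, -0.3, 0.4]
grip_width: 0.0942
grip_force: 0.0
```

```bash
python3 - <<'E'
from look import *
o=get_obs();print(o["ee_pos"],o["force"])
look("w6",[(.3725,.284)])
E
```

```text
[0.37980242 0.28225331 0.23870147] [ 0.05657522 -0.31593977  0.38312866]
bright [421 218  50  14 558] [445.2 224.4] z.045 [0.5528 0.2224] z.01 [0.5691 0.2097]
bright [434 244  21  22 337] [444.7 253.9] z.045 [0.5586 0.1781] z.01 [0.5754 0.1612]
dark [ 10   7  15  15 172] [310.77906977 189.25581395] [0.373  0.2862]
```

View pics/w6.png

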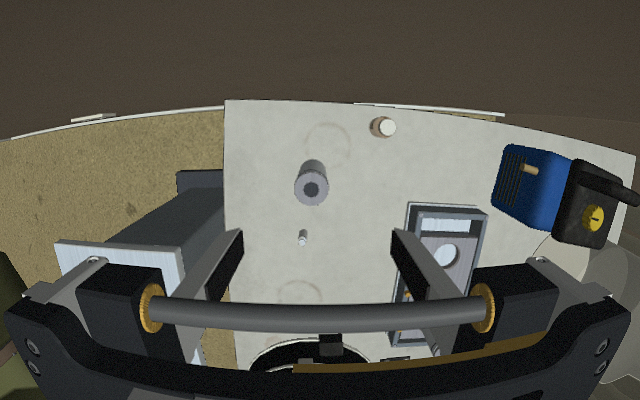

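The second canister is at px (311,189), giving (0.373,0.286), with nothing near the fingers. Descending and gripping.

>>> send_rows --targets '[{"x": -0.034,"y": 0.02,"z": -0.15,"spin": 0,"claw": 94},{"x": 0,"y": 0,"z": -0.2,"spin": 0,"claw": 94},{"x": 0,"y": 0,"z": -0.2,"spin": 0,"claw": 94},{"x": 0,"y": 0,"z": -0.18,"spin": 0,"claw": 94},{"x": 0,"y": 0,"z": -0.115,"spin": 0,"claw": 94},{"x": 0,"y": 0,"z": 0,"spin": 0,"claw": 94},{"x": 0,"y": 0,"z": 0,"spin": 0,"claw": 30},{"x": 0,"y": 0,"z": 0,"spin": 0,"claw": 30},{"x": 0,"y": 0,"z": 0,"spin": 0,"claw": 30},{"x": 0,"y": 0,"z": 0,"spin": 0,"claw": 30},{"x": 0,"y": 0,"z": 0,"spin": 0,"claw": 30},{"x": 0,"y": 0,"z": 0,"spin": 0,"claw": 30},{"x": 0,"y": 0,"z": 0,"spin": 0,"claw": 30},{"x": 0,"y": 0,"z": 0,"spin": 0,"claw": 30}]' --force 50

```text
time_s: 13.8
ee_pos: [0.3731, 0.2861, 0.0697]
eef_rot: [3.141, 0.0, 1.565]
force: [0.9, 0.1, -1.0]
grip_width: 0.0345
grip_force: 50.0
```

>>> send_rows --targets '[{"x": 0,"y": 0,"z": 0.05,"spin": 0,"claw": 30},{"x": 0,"y": 0,"z": 0.1,"spin": 0,"claw": 30},{"x": 0,"y": 0,"z": 0.15,"spin": 0,"claw": 30},{"x": 0,"y": 0,"z": 0.15,"spin": 0,"claw": 30},{"x": 0,"y": 0,"z": 0.15,"spin": 0,"claw": 30},{"x": 0,"y": 0,"z": 0.15,"spin": 0,"claw": 30},{"x": 0,"y": 0,"z": 0.1,"spin": 0,"claw": 30},{"x": 0,"y": 0,"z": 0,"spin": 0,"claw": 30},{"x": 0,"y": 0,"z": 0,"spin": 0,"claw": 30},{"x": 0,"y": 0,"z": 0,"spin": 0,"claw": 30},{"x": 0,"y": 0,"z": 0,"spin": 0,"claw": 30}]'

```text
time_s: 14.9
ee_pos: [0.3728, 0.2858, 0.2385]
eef_rot: [-3.14, 0.001, 1.565]
force: [0.8, 0.6, -1.5]
grip_width: 0.0345
grip_force: 50.0
```

```bash
python3 - <<'E'
from look import *
F=[]
for k in range(4):
    F.append(get_obs()["force"]); camera("top")
print(np.round(F,2)); print(get_obs()["ee_pos"])
m=camera_model("wrist"); look("w7",[])
i=cv2.imread("pics/w7.png")
E
```

```text
[[ 0.81  0.63 -1.51]
 [ 0.21  0.07 -2.37]
 [ 0.76  1.06 -2.28]
 [ 0.18  0.97 -3.05]]
[0.3730291  0.28601117 0.2392454 ]
bright [425 220  49  13 538] [449.4 226.5] z.045 [0.5529 0.2224] z.01 [0.5698 0.2094]
bright [437 246  22  22 358] [448.  256.3] z.045 [0.5576 0.1772] z.01 [0.5749 0.16  ]
```

Force step is about −2.8 N, so this one is half full and goes in the two-pin hole. Moving above it.

>>> send_rows --targets '[{"x": 0.1,"y": -0.09,"z": 0,"spin": 0,"claw": 30},{"x": 0.14,"y": -0.13,"z": 0,"spin": 0,"claw": 30},{"x": 0.15,"y": -0.14,"z": 0,"spin": 0,"claw": 30},{"x": 0.15,"y": -0.14,"z": 0,"spin": 0,"claw": 30},{"x": 0.15,"y": -0.14,"z": 0,"spin": 0,"claw": 30},{"x": 0.14,"y": -0.12,"z": 0,"spin": 0,"claw": 30},{"x": 0.1,"y": -0.09,"z": 0,"spin": 0,"claw": 30},{"x": 0,"y": 0,"z": -0.1,"spin": 0,"claw": 30},{"x": 0,"y": 0,"z": -0.14,"spin": 0,"claw": 30},{"x": 0,"y": 0,"z": -0.14,"spin": 0,"claw": 30},{"x": 0,"y": 0,"z": -0.1,"spin": 0,"claw": 30},{"x": 0,"y": 0,"z": -0.06,"spin": 0,"claw": 30},{"x": 0,"y": 0,"z": 0,"spin": 0,"claw": 30},{"x": 0,"y": 0,"z": 0,"spin": 0,"claw": 30},{"x": 0,"y": 0,"z": 0,"spin": 0,"claw": 30}]'

```text
time_s: 16.65
ee_pos: [0.5597, 0.1162, 0.1329]
eef_rot: [3.14, -0.0, 1.565]
force: [-0.7, -0.1, -2.2]
grip_width: 0.0344
grip_force: 50.0
```

```bash
python3 - <<'E'
from look import *
look("w8",[])
o=get_obs();print(o["ee_pos"],o["force"])
i=cv2.imread("pics/w8.png")[60:320,220:440]; cv2.imwrite("pics/w8c.png",cv2.resize(i,None,fx=2.3,fy=2.3,interpolation=cv2.INTER_CUBIC))
E
```

```text
bright [311 119   6  41 123] [313.8 139. ] z.045 [0.5569 0.1739] z.01 [0.5566 0.1716]
bright [320 119   9  41 203] [323.9 140.4] z.045 [0.5656 0.1726] z.01 [0.5664 0.1701]
bright [298 125   8  27 101] [302.3 138.1] z.045 [0.547  0.1747] z.01 [0.5454 0.1726]
bright [331 128  10  27  87] [337.1 141.5] z.045 [0.5769 0.1716] z.01 [0.5793 0.1691]
[0.55960695 0.11614767 0.13277953] [-0.09881284 -0.71480146 -2.10668622]
```

View pics/w8c.png

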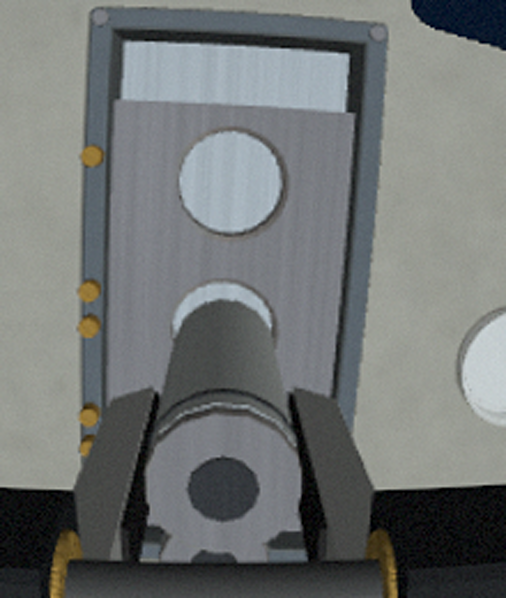

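The hole at crop (232,181) gives hole 2 at about (0.560,0.116), so the canister is centred. Gentle descent.

>>> send_rows --targets '[{"x": 0,"y": 0,"z": -0.04,"spin": 0,"claw": 30},{"x": 0,"y": 0,"z": -0.03,"spin": 0,"claw": 30},{"x": 0,"y": 0,"z": -0.015,"spin": 0,"claw": 30},{"x": 0,"y": 0,"z": -0.015,"spin": 0,"claw": 30},{"x": 0,"y": 0,"z": -0.015,"spin": 0,"claw": 30},{"x": 0,"y": 0,"z": 0,"spin": 0,"claw": 30},{"x": 0,"y": 0,"z": 0,"spin": 0,"claw": 30}]'

```text
time_s: 17.4
ee_pos: [0.5592, 0.116, 0.1087]
eef_rot: [3.142, -0.0, 1.565]
force: [0.0, -0.1, -2.0]
grip_width: 0.034
grip_force: 50.0
```

No contact force. Continuing to near the base.

>>> send_rows --targets '[{"x": 0,"y": 0,"z": -0.02,"spin": 0,"claw": 30},{"x": 0,"y": 0,"z": -0.02,"spin": 0,"claw": 30},{"x": 0,"y": 0,"z": -0.02,"spin": 0,"claw": 30},{"x": 0,"y": 0,"z": 0,"spin": 0,"claw": 30},{"x": 0,"y": 0,"z": 0,"spin": 0,"claw": 30}]'

```text
time_s: 17.9
ee_pos: [0.5591, 0.1161, 0.0965]
eef_rot: [-3.141, 0.0, 1.565]
force: [-0.2, 0.6, -2.9]
grip_width: 0.0344
grip_force: 50.0
```

>>> send_rows --targets '[{"x": 0,"y": 0,"z": -0.02,"spin": 0,"claw": 30},{"x": 0,"y": 0,"z": -0.02,"spin": 0,"claw": 30},{"x": 0,"y": 0,"z": -0.02,"spin": 0,"claw": 30},{"x": 0,"y": 0,"z": -0.015,"spin": 0,"claw": 30},{"x": 0,"y": 0,"z": -0.007,"spin": 0,"claw": 30},{"x": 0,"y": 0,"z": 0,"spin": 0,"claw": 30},{"x": 0,"y": 0,"z": 0,"spin": 0,"claw": 30}]'

```text
time_s: 18.6
ee_pos: [0.5592, 0.1161, 0.0804]
eef_rot: [3.141, -0.0, 1.565]
force: [0.8, -0.3, -3.2]
grip_width: 0.0345
grip_force: 50.0
```

>>> send_rows --targets '[{"x": 0,"y": 0,"z": -0.004,"spin": 0,"claw": 30},{"x": 0,"y": 0,"z": 0,"spin": 0,"claw": 30},{"x": 0,"y": 0,"z": 0,"spin": 0,"claw": 30}]'

```text
time_s: 18.9
ee_pos: [0.5593, 0.1161, 0.0797]
eef_rot: [3.141, -0.0, 1.565]
force: [-0.1, -0.2, -1.1]
grip_width: 0.0343
grip_force: 50.0
```

>>> send_rows --targets '[{"x": 0,"y": 0,"z": -0.002,"spin": 0,"claw": 30},{"x": 0,"y": 0,"z": 0,"spin": 0,"claw": 30},{"x": 0,"y": 0,"z": 0,"spin": 0,"claw": 30}]'

```text
time_s: 19.2
ee_pos: [0.5594, 0.1161, 0.0796]
eef_rot: [3.141, -0.0, 1.565]
force: [-0.2, 0.5, 5.0]
grip_width: 0.0342
grip_force: 50.0
```

On the base. Release, lift and check.

>>> send_rows --targets '[{"x": 0,"y": 0,"z": 0,"spin": 0,"claw": 60},{"x": 0,"y": 0,"z": 0,"spin": 0,"claw": 60},{"x": 0,"y": 0,"z": 0,"spin": 0,"claw": 60},{"x": 0,"y": 0,"z": 0,"spin": 0,"claw": 60},{"x": 0,"y": 0,"z": 0.1,"spin": 0,"claw": 60},{"x": 0,"y": 0,"z": 0.15,"spin": 0,"claw": 60},{"x": 0,"y": 0,"z": 0.2,"spin": 0,"claw": 60},{"x": 0,"y": 0,"z": 0.2,"spin": 0,"claw": 60},{"x": 0,"y": 0,"z": 0.2,"spin": 0,"claw": 60},{"x": -0.15,"y": 0,"z": 0.2,"spin": 0,"claw": 60},{"x": -0.15,"y": 0,"z": 0.1,"spin": 0,"claw": 60},{"x": 0,"y": 0,"z": 0,"spin": 0,"claw": 60},{"x": 0,"y": 0,"z": 0,"spin": 0,"claw": 60}]'

```text
time_s: 20.5
ee_pos: [0.4991, 0.1161, 0.3093]
eef_rot: [3.141, -0.0, 1.565]
force: [0.8, -0.4, -0.1]
grip_width: 0.0598
grip_force: 0.0
```

```bash
python3 - <<'E'
from look import *
look("w9",[])
o=get_obs();print(o["time_s"],o["ee_pos"],o["force"])
E
```

```text
bright [330  93  60  21 919] [359.4 102.8] z.045 [0.5596 0.2147] z.01 [0.5644 0.2166]
bright [347 119  26  25 513] [359.8 131.4] z.045 [0.5605 0.1735] z.01 [0.5653 0.1721]
20.55 [0.49927708 0.11600438 0.30834054] [-0.60865617 -0.36695206 -0.04296189]
```

View pics/w9.png

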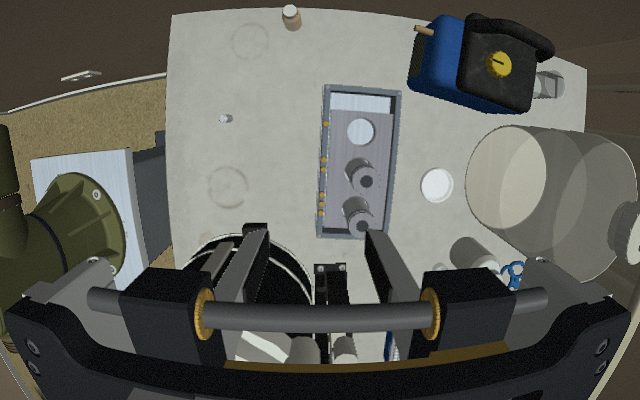

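Both canisters stand in holes 2 and 3 (tops at px (366,180) and (361,226)), and the other things are undisturbed.

```bash
python3 -c "
from station import *
print(hand_in())"
```

```text
the job is handed in; nothing more can be done
None
```

I docked the canister nearer the dock (felt full, about 5.5 N) in the three-pin hole and the other (half full, about 2.8 N) in the two-pin hole, both upright on the base and released, and handed the job in at about 20.6 s.

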